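Close up the mixing tubs and put the squeegee to rest

ROBOT

A 6-joint arm with a two-finger parallel gripper is mounted at the origin on the work surface. World frame = base frame: x ahead of the robot, y to its left, z up, the work surface at z = 0. Lengths are in m, angles in rad, forces in N, time in s.
With the tool pointing down it reaches from about 0.375 to 0.9 m from the base axis. Payload 3.1 kg.
Tool frame: the origin (TCP) lies midway between the tips of the shut fingers; the grasp point (between the pads) lies pinch_z behind it (pinch_z is the distance from the TCP to the grasp point, in m); y points along the fingers, z is the direction in which the jaws open and shut, and the axes are right-handed (so a half turn about y gives the same grasp; the last joint's range is limited). The gripper opens to 87 mm and grips with 3 to 60 N. Pads are 19 mm wide; open, the fingers measure 117 mm over their backs; the gripper's body (75 mm by 190 mm) begins 51 mm behind the grasp point.
Start: joints at [1.143, 0.527, 1.433, -0, 1.181, -0.178], TCP at [0.154, 0.606, 0.223] pointing down, gripper open.
Joint ranges: [-3.08, 3.08], [-0.75, 2.2], [0.22, 2.44], [-1.43, 4.57], [0, 2.65], [-2.85, 2.85]. Speed limits (rad/s): [2.79, 2.79, 3.14, 3.14, 3.14, 3.14].

INTERFACE

Orientations are given as a unit quaternion [x, y, z, w].
In Python, from rig import get_obs, camera, hand_in, pinch_z gives the robot as it stands. The module is installed in compiled form; this text tells all that it offers.
- The arm moves only by the tool arm_command, never from a script. Its argument "plan" is a list of rows, each a list of 2 entries, a list of its own where there are three numbers: the shift along the world's x, y, z in units of 25 mm (1.0 is 25 mm), then the turn about the world's z in units of 5 degrees (1.0 is 5 degrees). A call has 1 to 5 rows; each row is the pose to reach, as a shift and turn from the pose commanded when the call began; what a row does not reach only later rows make up. A row lasts 1/10 s, in which the tool goes at most 50 mm and 8.59 degrees, less where a joint would pass 70% of its speed; a pose out of reach is approached as far as the arm can. A call with a gripper value outside its range is refused whole. "fingers" is the opening, from -1 (shut) to 1 (fully open), set as the call begins (left out, the last holds). The fingers move at their own pace and stop on an object; "force" is the grip in N (left out, the last holds). Time passes only in rows, so rows that repeat a pose let the fingers close. It gives the time, the measured TCP pose, the force and the opening at its end, in the units of the state.
- get_obs(): the state, without advancing time (a new reading comes with each control period).
- camera(name): name is "side" or "top"; returns a dict with "pixels" (384x512x3 uint8, red, green, blue), "camera_matrix" (3x3 intrinsics, pixels), "distortion" ([k1, k2, p1, p2, k3] as OpenCV has them; the pictures are not rectified), "R" (3x3) and "t" (3): a world point X has camera coordinates R X + t. Camera axes: x right, y down, z forward; pixel columns grow to the right and rows downward; lengths in m; the calibration is good to about 2 mm. A picture is of the moment at which its call begins. There is no depth.
- hand_in(): hands the job in, once; it reports no verdict.
The state is a dict: "time": time; "q": joint angles; "joint_velocities": joint speeds; "joint_torque": joint torques, N m; "position": TCP position; "tool_rot": TCP orientation; "ft_force": force on the tool from outside, world axes, zero at the start; "moment": the same for the moment, N m; "grip_width": finger opening in m.
Only numpy, scipy, OpenCV 4.12 (cv2) and the standard library are available. Lean on these libraries where they do the work, as an engineer would, in place of code of your own. Each camera call takes 0.05 s, during which the arm holds its last target.

TASK

Close up the print bench for the night: set each of the three black lids on the white tub of its own size, plug in the mouth and flat all round, and lay the squeegee flat, lengthwise and centred on its rubber rest pad. Leave the tubs upright where they stand and do not disturb the tape roll or the clamp knob; any order will do.

Things in the scene. Friction and masses are not known exactly. Their poses are not given: they have to be found in the camera images.
- tub_small_rim (a point): The small mixing tub: open, empty, upright white plastic cylinder standing loose on the bench, outer diameter 40 mm, inner diameter 34 mm, 50 mm tall. The point is the centre of its mouth at rim height, 50 mm above its underside; z up.
- lid_small_mid (a point): The small lid: black plastic plug lid, grey disc on top, lying plug down. Round flange 48 mm across, 12 mm thick (grip its edge); tapered plug below, 8 mm deep, 29 mm wide at top, 20 mm at bottom. Seated, the plug has 2.5 mm play in the mouth and the flange rests on the rim, 4 mm wider than the tub all round. Point: flange centre, 6 mm above its underside, 14 mm above the plug's bottom; z up.
- tub_medium_rim (a point): The medium mixing tub: open, empty, upright white plastic cylinder standing loose on the bench, outer diameter 50 mm, inner diameter 44 mm, 62 mm tall. The point is the centre of its mouth at rim height, 62 mm above its underside; z up.
- lid_medium_mid (a point): The medium lid: black plastic plug lid, grey disc on top, lying plug down. Round flange 58 mm across, 12 mm thick (grip its edge); tapered plug below, 8 mm deep, 39 mm wide at top, 30 mm at bottom. Seated, the plug has 2.5 mm play in the mouth and the flange rests on the rim, 4 mm wider than the tub all round. Point: flange centre, 6 mm above its underside, 14 mm above the plug's bottom; z up.
- tub_large_rim (a point): The large mixing tub: open, empty, upright white plastic cylinder standing loose on the bench, outer diameter 60 mm, inner diameter 54 mm, 75 mm tall. The point is the centre of its mouth at rim height, 75 mm above its underside; z up.
- lid_large_mid (a point): The large lid: black plastic plug lid, grey disc on top, lying plug down. Round flange 68 mm across, 12 mm thick (grip its edge); tapered plug below, 8 mm deep, 49 mm wide at top, 40 mm at bottom. Seated, the plug has 2.5 mm play in the mouth and the flange rests on the rim, 4 mm wider than the tub all round. Point: flange centre, 6 mm above its underside, 14 mm above the plug's bottom; z up.
- squeegee_mid (a point): Printing squeegee lying flat on the bench: light wooden handle bar 170 x 34 x 24 mm with a dark rubber blade 8 mm thick along its +y side standing out 22 mm, 170 x 56 x 24 mm overall. Lift it across the 56 mm overall width. The point is the middle of the whole, 12 mm above its underside; x runs lengthwise, z up.
- rest_pad_top (a point): Rest pad for the squeegee: fixed flat dark rubber rectangle 200 x 85 mm, 4 mm thick. The point is the centre of its top face; x runs along its 200 mm length, z up.
- tape_roll: Bystander: roll of paper tape lying flat, loose, 52 mm in diameter, 34 mm hole, 20 mm tall. Origin at the centre of its underside.
- clamp_knob: Bystander: loose steel clamp knob standing on its 36 mm wide foot (12 mm thick) with an 18 mm stem upward, 24 mm tall. Origin at the centre of its underside.
Not all that is in view belongs to the job. What is shaped like the part that bears lid_small_mid but blue or pink is not meant.

How it is judged:
By the outcome, as a careful person would: the job done as asked, in the order asked, and still so for the second after the job is handed in, with the robot touching nothing.
It also fails if it takes over 99 s, if anything falls off the work surface, if the arm or the gripper's body presses on something with over 40 N, if the wrist force passes 120 N, or if a joint passes its speed limit or range.

## Working session

There is one attempt and no reset: what is moved stays moved. The work goes in short steps, Python scripts to look and compute and a tool call to move; the robot and the scene stay as the last step left them, time stands still between calls to the robot, and variables do not carry over. Pictures are saved under pics/ and viewed, and the job is handed in when it is done.

Besides the shell and the picture viewer there is one more tool, called after "Request:" by a JSON object that holds its "api" and its "payload". arm_command: Moves the arm, as the interface text tells. Its arguments: {"type":"object","properties":{"plan":{"type":"array"},"fingers":{"type":"number"},"force":{"type":"number"}},"required":["plan"]}

```bash
mkdir -p pics
python3 - <<'E'
from rig import get_obs,camera,pinch_z
import cv2,pickle
print(get_obs(),pinch_z)
for n in("side","top"):
    c=camera(n);pickle.dump(c,open(n+'0.pkl','wb'))
    cv2.imwrite(f'pics/{n}0.png',c['pixels'][:,:,::-1]); print(n,c['camera_matrix'],c['distortion'],c['R'],c['t'])
E
```

```text
{'time': 0.0, 'q': array([ 1.14350341e+00,  5.28485771e-01,  1.43387864e+00,  7.39301410e-06,
        1.18138559e+00, -1.78525024e-01]), 'joint_velocities': array([-0.00153885, -0.00038674, -0.00026279,  0.00037253,  0.00035867,
       -0.00143713]), 'joint_torque': array([ 1.34028818e-05, -4.40042746e+01, -1.76590151e+01,  6.33536372e-02,
        5.83273871e-02, -1.83870620e-04]), 'position': array([0.15356334, 0.60510006, 0.22156711]), 'tool_rot': array([ 0.70237064, -0.08795688,  0.08749722, -0.70091605]), 'ft_force': array([-0.49143531, -0.67291104,  0.64409353]), 'moment': array([-0.07498716, -0.03000594,  0.02665176]), 'grip_width': 0.08725961460550642} 0.0187
side [[352.85814942   0.         255.62257706]
 [  0.         352.85814942 191.89168241]
 [  0.           0.           1.        ]] [-0.02500916  0.          0.          0.          0.        ] [[-0.69388367 -0.719896    0.01658892]
 [-0.37153864  0.33818954 -0.86463106]
 [ 0.61683425 -0.6061168  -0.50213338]] [0.3751164  0.2572849  0.47545465]
top [[357.40744682   0.         255.1275362 ]
 [  0.         357.40744682 189.83899041]
 [  0.           0.           1.        ]] [0.02645864 0.         0.         0.         0.        ] [[-0.01377199 -0.99859386 -0.05119216]
 [-0.99884109  0.01610059 -0.045357  ]
 [ 0.04611744  0.05050818 -0.99765831]] [0.03013914 0.52112202 0.76736651]
```

View pics/top0.png

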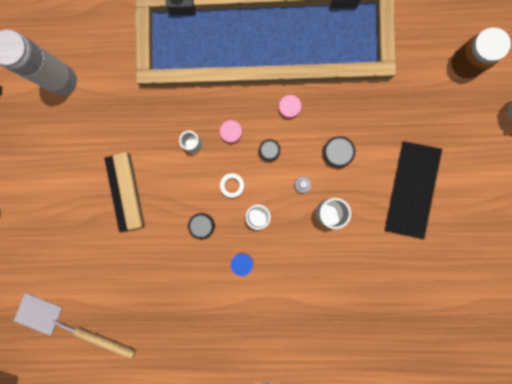

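View pics/side0.png

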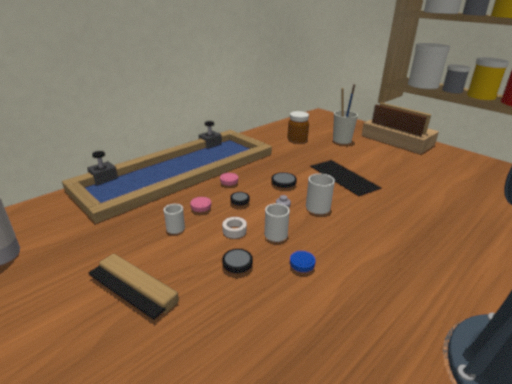

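The top view shows the small, medium and large lids at about (270,150), (201,226) and (339,152). The tubs are at (190,142), (258,217) and (333,213), the squeegee at (124,192), the pad at (413,190), the tape at (232,185) and the knob at (303,184). I'll measure each from masks.

```bash
cat > h.py <<'E'
import numpy as np,cv2,pickle
def ray(c,px,z):
    px=np.array(px,float).reshape(-1,1,2)
    u=cv2.undistortPoints(px,c['camera_matrix'],c['distortion']).reshape(-1,2)
    d=np.c_[u,np.ones(len(u))]@c['R']; o=-c['R'].T@c['t']
    s=(z-o[2])/d[:,2]; return o+d*s[:,None]
def proj(c,X):
    r,_=cv2.Rodrigues(c['R']); return cv2.projectPoints(np.array(X,float).reshape(-1,1,3),r,c['t'],c['camera_matrix'],c['distortion'])[0].reshape(-1,2)
E
python3 - <<'E'
from h import *
for n in('top','side'):
    c=pickle.load(open(n+'0.pkl','rb'));im=c['pixels'][:,:,::-1]
    r=(90,280,90,460) if n=='top' else (110,330,80,390)
    k=cv2.resize(im[r[0]:r[1],r[2]:r[3]],(0,0),fx=2.15 if n=='top' else 2.5,fy=2.15 if n=='top' else 2.5,interpolation=cv2.INTER_CUBIC)
    cv2.imwrite(f'pics/{n}0z.png',k)
c=pickle.load(open('top0.pkl','rb'));im=c['pixels']
hsv=cv2.cvtColor(im,cv2.COLOR_RGB2HSV)
for nm,m in (('lowsat',(hsv[...,1]<70)),('dark',(hsv[...,2]<60)),('wood',(hsv[...,0]>14)&(hsv[...,0]<30)&(hsv[...,2]>130)&(hsv[...,1]<170))):
    m=m.astype(np.uint8)
    N,l,s,ce=cv2.connectedComponentsWithStats(m)
    for i in range(1,N):
        if s[i,4]>60 and 90<s[i,1]<300: print(nm,s[i],ce[i].round(1))
E
```

```text
lowsat [179 130  23  23 382] [189.9 141.1]
lowsat [324 137  30  30 710] [338.7 151.5]
lowsat [260 140  19  20 314] [269.  149.7]
lowsat [ 386  143   54   95 3361] [412.8 189.7]
lowsat [106 158  20  72 417] [115.5 193.9]
lowsat [220 173  24  25 319] [231.6 185.2]
lowsat [295 177  16  16 211] [302.5 184.5]
lowsat [316 198  35  31 851] [333.5 213. ]
lowsat [245 205  26  25 516] [257.7 216.9]
lowsat [189 214  25  25 468] [200.8 225.8]
lowsat [  14  293   60   42 1304] [ 39.  314.6]
dark [ 386  143   55   95 3423] [412.8 189.7]
dark [106 158  20  73 447] [115.3 193.6]
wood [181 132  19  19 143] [189.8 140.8]
wood [ 112  152   30   78 1205] [127.  190.6]
wood [220 174  24  23 194] [231.6 184. ]
wood [319 199  28  28 240] [334.  209.8]
wood [248 206  22  19 120] [261.7 212. ]
```

View pics/top0z.png

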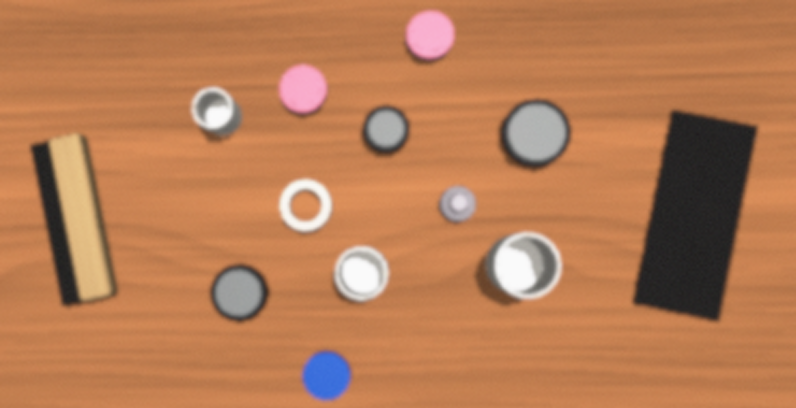

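View pics/side0z.png

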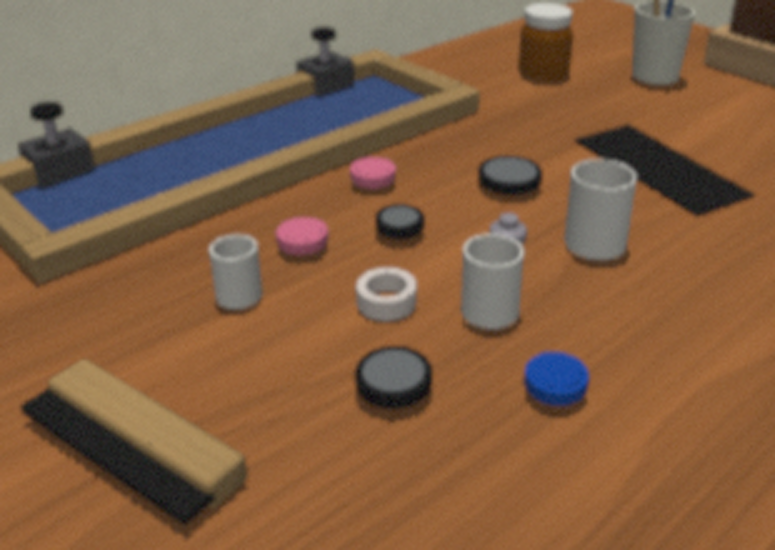

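```bash
cat > meas.py <<'E'
from h import *
from scipy.optimize import least_squares
def fitc(P,R):
    c0=P.mean(0)
    f=lambda p:(np.hypot(*(P-p[:2]).T)-p[2])
    r=least_squares(f,[*c0,R],loss='soft_l1',f_scale=0.001)
    g=lambda p:(np.hypot(*(P-p[:2]).T)-R)
    r2=least_squares(g,c0,loss='soft_l1',f_scale=0.001)
    return r.x,r2.x
def comp(m,seed):
    N,l,s,ce=cv2.connectedComponentsWithStats(m.astype(np.uint8))
    ids=[i for i in range(1,N) if s[i,4]>40]
    i=min(ids,key=lambda i:np.hypot(*(ce[i]-seed)))
    return (l==i),s[i],ce[i]
def cont(m,k=4):
    return max(cv2.findContours(m.astype(np.uint8),cv2.RETR_EXTERNAL,cv2.CHAIN_APPROX_NONE)[0],key=len).reshape(-1,2)
E
python3 - <<'E'
from meas import *
T=pickle.load(open('top0.pkl','rb'));S=pickle.load(open('side0.pkl','rb'))
print('cam',-T['R'].T@T['t'],-S['R'].T@S['t'])
lids={'s':((269,150),(240,199),.024),'m':((201,226),(237,262),.029),'l':((339,152),(284,180),.034)}
tubs={'s':((190,141),(174,211),.02,.05),'m':((258,217),(277,213),.025,.062),'l':((333,213),(320,183),.03,.075)}
for n,c in(('top',T),('side',S)):
    big=cv2.resize(c['pixels'],(0,0),fx=4,fy=4,interpolation=cv2.INTER_CUBIC)
    h=cv2.cvtColor(big,cv2.COLOR_RGB2HSV)
    f=lambda p:(np.array(p)+.5)/4-.5
    for k,(a,b,R) in lids.items():
        sd=np.array(a if n=='top' else b)*4
        m,s,ce=comp((h[...,1]<90)&(h[...,2]>(85 if n=='top' else 60)),sd)
        P=ray(c,f(cont(m)),.02)[:,:2]
        print(n,'lid',k,s[:4]/4,fitc(P,R)[0].round(4),ray(c,f(ce),.02)[0,:2].round(4))
    for k,(a,b,R,z) in tubs.items():
        sd=np.array(a if n=='top' else b)*4
        m,s,ce=comp((h[...,1]<90)&(h[...,2]>70),sd)
        P=ray(c,f(cont(m)),z)[:,:2]
        print(n,'tub',k,s[:4]/4,*[x.round(4) for x in fitc(P,R)])
E
```

```text
cam [ 0.48554417 -0.0170519   0.790749  ] [0.06260171 0.47121479 0.4549754 ]
top lid s [259.5  140.    20.25  19.  ] [ 0.6094 -0.0101  0.0209] [ 0.6094 -0.01  ]
top lid m [188.75 214.    23.5   23.5 ] [0.4455 0.143  0.0251] [0.4455 0.1429]
top lid l [325.25 137.    29.5   29.  ] [ 0.602  -0.16    0.0309] [ 0.602  -0.1601]
top tub s [178.75 130.25  23.75  22.75] [0.6249 0.1566 0.0242] [0.6247 0.157 ]
top tub m [245.   204.25  26.25  26.5 ] [0.4642 0.0156 0.0266] [0.4642 0.0156]
top tub l [315.75 197.5   36.    32.  ] [ 0.4704 -0.1356  0.0327] [ 0.4702 -0.1358]
side lid s [231.   192.    17.75   9.25] [ 0.6094 -0.0115  0.02  ] [ 0.6091 -0.0114]
side lid m [224.5  249.25  25.75  18.  ] [0.4459 0.14   0.0246] [0.4453 0.1406]
side lid l [272.25 172.5   23.75  11.25] [ 0.6017 -0.1619  0.0302] [ 0.6013 -0.1613]
side tub s [163.25 203.25  21.5   31.  ] [0.6005 0.1748 0.0431] [0.5965 0.1764]
side tub m [264.5  195.    26.25  47.5 ] [0.4377 0.0296 0.0556] [0.4429 0.0381]
side tub l [306.   172.25  29.75  42.5 ] [ 0.4399 -0.0961  0.0694] [ 0.4351 -0.0877]
```

```bash
cat > tubs.py <<'E'
from meas import *
def tubfit(c,n,sd,R,z,init,vth=90,sth=110,half=95):
    big=cv2.resize(c['pixels'],(0,0),fx=4,fy=4,interpolation=cv2.INTER_CUBIC)
    h=cv2.cvtColor(big,cv2.COLOR_RGB2HSV)
    m,s,ce=comp((h[...,1]<sth)&(h[...,2]>vth),np.array(sd)*4)
    P=ray(c,(cont(m)+.5)/4-.5,z)[:,:2]
    o=(-c['R'].T@c['t'])[:2]; cen=np.array(init,float)
    for _ in range(5):
        d=(cen-o)/np.hypot(*(cen-o)); v=P-cen
        w=(v@d)/np.hypot(*v.T)>np.cos(np.radians(half))
        a,b=fitc(P[w],R); cen=b
    return a.round(4),b.round(4)
E
python3 - <<'E'
from tubs import *
T=pickle.load(open('top0.pkl','rb'));S=pickle.load(open('side0.pkl','rb'))
tubs={'s':((190,141),(174,211),.02,.05,(.626,.158)),'m':((258,217),(277,213),.025,.062,(.464,.0156)),'l':((333,213),(320,183),.03,.075,(.47,-.136))}
for k,(a,b,R,z,i) in tubs.items():
  for sth in (60,90,120):
    print(k,sth,'top',*tubfit(T,'top',a,R,z,i,sth=sth),'side',*tubfit(S,'side',b,R,z,i,sth=sth))
# squeegee and pad
h=cv2.cvtColor(T['pixels'],cv2.COLOR_RGB2HSV)
m,s,ce=comp(h[...,2]<60,(413,190)); q=cv2.boxPoints(cv2.minAreaRect(cont(m)))
W=ray(T,q,.004)[:,:2];print('pad',W.round(4),W.mean(0),ray(T,ce,.004)[0],[np.hypot(*(W[i]-W[i-1])).round(4) for i in range(4)], np.degrees([np.arctan2(*(W[i]-W[i-1])[::-1]) for i in range(4)]))
m2,_,c1=comp(h[...,2]<60,(115,193))
m3,_,c2=comp((h[...,0]>14)&(h[...,0]<30)&(h[...,2]>130)&(h[...,1]<170),(127,190))
for nm,mm,z in(('blade',m2,.016),('wood',m3,.024),('both',m2|m3,.024)):
  q=cv2.boxPoints(cv2.minAreaRect(np.argwhere(mm)[:,::-1].astype(np.float32)))
  W=ray(T,q,z)[:,:2];print(nm,W.round(4).tolist(),W.mean(0),[np.hypot(*(W[i]-W[i-1])).round(4) for i in range(4)], np.degrees([np.arctan2(*(W[i]-W[i-1])[::-1]) for i in range(4)]))
for z,nm,seed in((.02,'tape',(231.6,185.2)),(.024,'knob',(302.5,184.5))):print(nm,ray(T,seed,z))
E
```

```text
s 60 top [0.6276 0.1597 0.0204] [0.6279 0.1601] side [0.6273 0.1595 0.0197] [0.6269 0.1596]
s 90 top [0.6276 0.1599 0.0214] [0.6288 0.1613] side [0.6285 0.1586 0.0205] [0.6291 0.1584]
s 120 top [0.6276 0.16   0.0226] [0.6297 0.1624] side [0.6298 0.1578 0.0212] [0.6311 0.1572]
m 60 top [0.4634 0.0164 0.0249] [0.4635 0.0163] side [ 0.4823 -0.0237  0.0157] [ 0.4717 -0.0152]
m 90 top [0.4636 0.0162 0.026 ] [0.4628 0.0172] side [ 0.4839 -0.0254  0.0158] [ 0.4774 -0.014 ]
m 120 top [0.4638 0.0161 0.0271] [0.4621 0.0181] side [ 0.4854 -0.0273  0.0161] [ 0.4775 -0.0182]
l 60 top [ 0.4703 -0.1381  0.0302] [ 0.4703 -0.1383] side [ 0.4694 -0.1426  0.0288] [ 0.4685 -0.1413]
l 90 top [ 0.4703 -0.1381  0.0312] [ 0.4701 -0.1396] side [ 0.4705 -0.1417  0.0299] [ 0.4704 -0.1416]
l 120 top [ 0.4703 -0.1381  0.0323] [ 0.47   -0.1408] side [ 0.4718 -0.1416  0.0305] [ 0.4722 -0.1421]
pad [[ 0.4313 -0.2552]
 [ 0.6206 -0.2985]
 [ 0.6021 -0.3764]
 [ 0.4145 -0.333 ]] [ 0.51711459 -0.31578575] [ 0.51675724 -0.31618275  0.004     ] [np.float64(0.0795), np.float64(0.1942), np.float64(0.0801), np.float64(0.1925)
[... 163 characters left out ...]
np.float64(0.1636), np.float64(0.0132), np.float64(0.1635), np.float64(0.013)] [  11.68659681  -79.82145478 -168.36273553  100.43382869]
wood [[0.6042, 0.3361], [0.6104, 0.3016], [0.4441, 0.2673], [0.4378, 0.3014]] [0.52412381 0.30158558] [np.float64(0.17), np.float64(0.035), np.float64(0.1698), np.float64(0.0346)] [  11.78461091  -79.6878762  -168.34778344  100.59997908]
both [[0.6015, 0.3515], [0.6104, 0.3015], [0.444, 0.2676], [0.4349, 0.317]] [0.5227094  0.30939529] [np.float64(0.1701), np.float64(0.0508), np.float64(0.1698), np.float64(0.0503)] [  11.68430431  -79.8426124  -168.50755178  100.44069695]
tape [[0.53207213 0.07294287 0.02      ]]
knob [[ 0.53077064 -0.07971124  0.024     ]]
```

```bash
cat > g.py <<'E'
import sys,numpy as np
from rig import get_obs
from scipy.spatial.transform import Rotation as Ro
def go(x,y,z,jaw=None):
    o=get_obs();R=Ro.from_quat(o['tool_rot']).as_matrix()
    a=np.degrees(np.arctan2(R[1,2],R[0,2]))
    print('t',round(o['time'],2),'p',o['position'].round(4),'jaw',a.round(2),'y',R[:,1].round(3),'q',o['q'].round(2),'F',o['ft_force'].round(1),'w',o['grip_width'].round(4))
    d=(np.array([x,y,z])-o['position'])/.025
    t=0 if jaw is None else ((jaw-a+90)%180-90)/5
    print('units',d.round(2),'turn',round(t,2),'rows',np.ceil(max(np.linalg.norm(d)/2,abs(t)*5/8.59)))
if __name__=='__main__': go(*map(float,sys.argv[1:]))
E
python3 g.py .5219 .3124 .12 101.7
```

```text
Traceback (most recent call last):
  File "g.py", line 11, in <module>
    if __name__=='__main__': go(*map(float,sys.argv[1:]))
                             ~~^^^^^^^^^^^^^^^^^^^^^^^^^^
  File "g.py", line 7, in go
    print('t',round(o['time'],2),'p',o['position'].round(4),'jaw',a.round(2),'y',R[:,1].round(3),'q',o['q'].round(2),'F',o['ft_force'].round(1),'w',o['grip_width'].round(4))
                                                                                                                                                    ^^^^^^^^^^^^^^^^^^^^^
AttributeError: 'float' object has no attribute 'round'
```

```bash
sed -i "s/o\['grip_width'\].round(4)/round(o['grip_width'],4)/" g.py
python3 g.py .5219 .3124 .12 101.7
```

```text
t 0.1 p [0.1536 0.6052 0.2217] jaw 75.74 y [-0.001 -0.002 -1.   ] q [ 1.14  0.53  1.43 -0.    1.18 -0.18] F [-0.1  0.4 -0.2] w 0.0868
units [ 14.73 -11.71  -4.07] turn 5.19 rows 10.0
```

Request:
{"api": "arm_command", "payload": {"plan": [[[7.3,-5.8,-2],2.6],[[7.3,-5.8,-2],2.6],[[7.3,-5.8,-2],2.6],[[7.3,-5.8,-2],2.6],[[7.3,-5.8,-2],2.6]], "fingers": 1}}

```text
time: 0.6
position: [0.3378, 0.4587, 0.1716]
tool_rot: [0.707, -0.008, 0.008, -0.707]
ft_force: [-0.1, 0.5, 0.4]
grip_width: 0.087
```

Request:
{"api": "arm_command", "payload": {"plan": [[[7.4,-5.9,-2],2.6],[[7.4,-5.9,-2],2.6],[[7.4,-5.9,-2],2.6],[[7.4,-5.9,-2],2.6],[[7.4,-5.9,-2],2.6]]}}

```text
time: 1.1
position: [0.5228, 0.3114, 0.1217]
tool_rot: [0.704, 0.072, -0.072, -0.703]
ft_force: [-0.2, 0.4, 0.5]
grip_width: 0.0868
```

```bash
python3 g.py .5219 .3124 .005 101.7
```

```text
t 1.1 p [0.5228 0.3114 0.1217] jaw 101.7 y [-0.001 -0.    -1.   ] q [ 0.35  0.63  1.56 -0.    0.95 -1.42] F [-0.2  0.4  0.5] w 0.0868
units [-0.04  0.04 -4.67] turn -0.0 rows 3.0
```

Request:
{"api": "arm_command", "payload": {"plan": [[[0,0,-2],0],[[0,0,-4],0],[[0,0,-4.7],0],[[0,0,-4.7],0]]}}

```text
time: 1.5
position: [0.5197, 0.3121, 0.0026]
tool_rot: [0.704, 0.07, -0.074, -0.703]
ft_force: [0.1, 0.3, 0.3]
grip_width: 0.087
```

Request:
{"api": "arm_command", "payload": {"plan": [[[0,0,0],0],[[0,0,0],0],[[0,0,0],0],[[0,0,0],0],[[0,0,0],0]], "fingers": -1, "force": 30}}

```text
time: 2.0
position: [0.5215, 0.3133, 0.0054]
tool_rot: [-0.703, -0.073, 0.072, 0.703]
ft_force: [-0.2, 0.2, -0.2]
grip_width: 0.0559
```

Request:
{"api": "arm_command", "payload": {"plan": [[[0,0,0],0],[[0,0,0.6],0],[[0,0,2],0],[[0,0,4],0],[[0,0,6],0]]}}

```text
time: 2.5
position: [0.5204, 0.3129, 0.1566]
tool_rot: [0.704, 0.072, -0.073, -0.703]
ft_force: [1.3, -0.6, -2.0]
grip_width: 0.0558
```

```bash
cat > pic.py <<'E'
import sys,cv2,pickle
from rig import camera
n,tag=sys.argv[1:3]
c=camera(n);pickle.dump(c,open(f'{n}{tag}.pkl','wb'))
im=c['pixels'][:,:,::-1]
if len(sys.argv)>3:
    a,b,u,v=map(int,sys.argv[3:]); im=im[b:v,u*0+a:u]
f=min(780/im.shape[1],590/im.shape[0],4)
cv2.imwrite(f'pics/{n}{tag}.png',cv2.resize(im,(0,0),fx=f,fy=f,interpolation=cv2.INTER_CUBIC));print(f)
E
python3 pic.py side 1; python3 g.py .517 -.316 .16 77
```

```text
1.5234375
t 2.55 p [0.5256 0.3152 0.1661] jaw 101.77 y [ 0.014  0.005 -1.   ] q [ 0.36  0.57  1.53  0.    1.02 -1.42] F [2.1 1.  2.9] w 0.0556
units [ -0.35 -25.25  -0.24] turn -4.95 rows 13.0
```

View pics/side1.png

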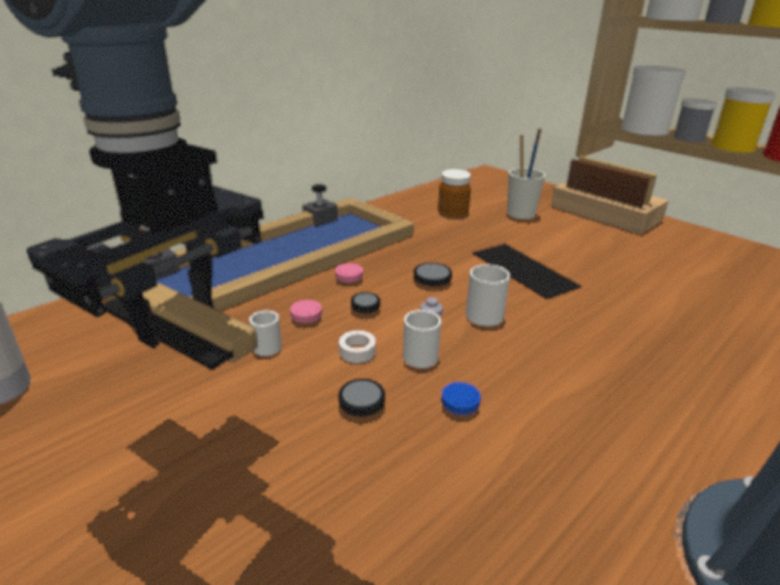

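The squeegee is gripped across its 56 mm width and held level. Next I carry it over to the pad.

Request:
{"api": "arm_command", "payload": {"plan": [[[0,-1.5,0],-0.5],[[0,-3.5,0],-1],[[0,-5.5,0],-1.5],[[0,-7.5,0],-1.8],[[0,-9.5,0],-2]]}}

```text
time: 3.05
position: [0.5209, 0.0741, 0.1558]
tool_rot: [0.707, 0.011, -0.01, -0.707]
ft_force: [0.6, -0.1, -1.6]
grip_width: 0.0555
```

Request:
{"api": "arm_command", "payload": {"plan": [[[0,-2,0],-0.5],[[0,-4,0],-1],[[0,-6,0],-1.5],[[0,-8,0],-1.8],[[0,-10,0],-2]]}}

```text
time: 3.55
position: [0.5208, -0.1761, 0.1557]
tool_rot: [-0.705, 0.051, -0.051, 0.705]
ft_force: [1.4, 1.1, -1.6]
grip_width: 0.0554
```

Request:
{"api": "arm_command", "payload": {"plan": [[[0,-2,0],-0.5],[[0,-4,0],-0.95],[[-0.2,-5.2,0],-0.95],[[-0.2,-5.7,0],-0.95],[[-0.2,-5.7,0],-0.95]]}}

```text
time: 4.05
position: [0.5161, -0.3183, 0.1553]
tool_rot: [0.703, -0.081, 0.081, -0.702]
ft_force: [-0.4, 1.4, -1.4]
grip_width: 0.0558
```

Request:
{"api": "arm_command", "payload": {"plan": [[[0,0,0],0],[[0,0,0],0],[[0,0,0],0]]}}

```text
time: 4.35
position: [0.5165, -0.3148, 0.1551]
tool_rot: [-0.702, 0.08, -0.079, 0.703]
ft_force: [-0.0, -0.7, -1.7]
grip_width: 0.0557
```

```bash
python3 g.py .517 -.316 .06 77; python3 pic.py top 2
```

```text
t 4.35 p [ 0.5165 -0.3148  0.1551] jaw 77.12 y [-0.001  0.001 -1.   ] q [-0.73  0.58  1.55  0.    1.01 -2.08] F [-0.  -0.7 -1.7] w 0.0557
units [ 0.02 -0.05 -3.8 ] turn -0.02 rows 2.0
1.5234375
```

View pics/top2.png

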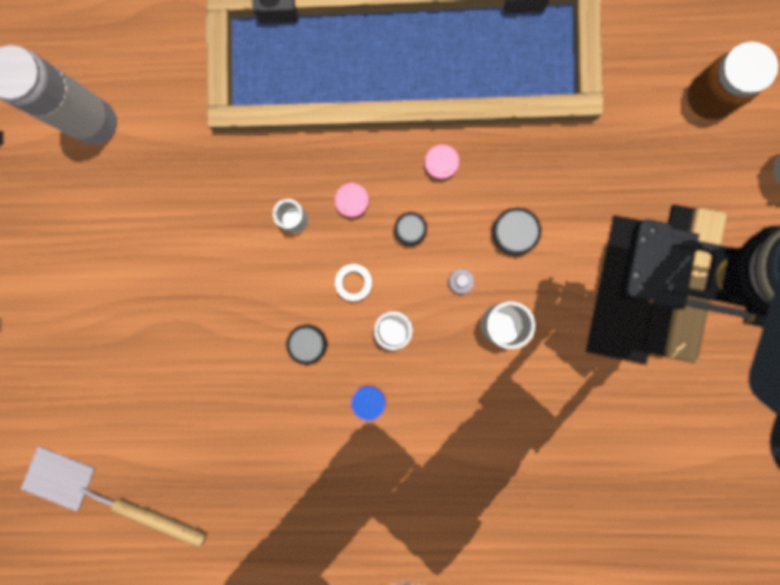

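Request:
{"api": "arm_command", "payload": {"plan": [[[0,-0.05,-1.5],0],[[0,-0.05,-3.2],0],[[0,-0.05,-4.7],0],[[0,-0.05,-5.5],0],[[0,-0.05,-5.75],0]]}}

```text
time: 4.9
position: [0.5148, -0.3155, 0.0092]
tool_rot: [-0.701, 0.082, -0.078, 0.704]
ft_force: [-7.1, 6.4, 28.9]
grip_width: 0.0559
```

Request:
{"api": "arm_command", "payload": {"plan": [[[0,0,0],0],[[0,0,-0.05],0],[[0,0,-0.05],0]]}}

```text
time: 5.2
position: [0.5173, -0.3185, 0.0111]
tool_rot: [0.703, -0.079, 0.081, -0.702]
ft_force: [0.2, -0.3, -1.2]
grip_width: 0.0554
```

Request:
{"api": "arm_command", "payload": {"plan": [[[0,0,0],0],[[0,0,-0.05],0],[[0,0,-0.05],0]]}}

```text
time: 5.5
position: [0.5168, -0.3184, 0.0093]
tool_rot: [0.703, -0.08, 0.08, -0.702]
ft_force: [0.6, -0.8, 0.1]
grip_width: 0.0558
```

```bash
python3 g.py .517 -.316 .009 77; python3 pic.py side 3 260 120 440 260
```

```text
t 5.5 p [ 0.5168 -0.3184  0.0093] jaw 76.99 y [ 0.001 -0.001 -1.   ] q [-0.74  0.8   1.62  0.    0.72 -2.08] F [ 0.6 -0.8  0.1] w 0.0558
units [ 0.01  0.1  -0.01] turn 0.0 rows 1.0
4
```

View pics/side3.png

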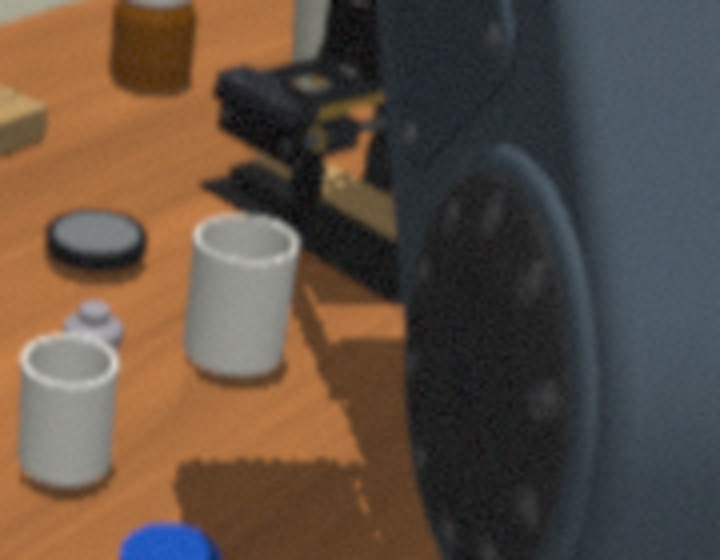

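Request:
{"api": "arm_command", "payload": {"plan": [[[0,0,0.04],0],[[0,0.08,0.04],0],[[0,0.08,0],0],[[0,0.08,-0.02],0],[[0,0.08,-0.02],0]]}}

```text
time: 6.05
position: [0.5161, -0.3155, 0.0093]
tool_rot: [-0.702, 0.08, -0.08, 0.703]
ft_force: [-1.7, 1.4, 5.8]
grip_width: 0.0555
```

Request:
{"api": "arm_command", "payload": {"plan": [[[0,0,0],0],[[0,0,0],0],[[0,0,0],0],[[0,0,0],0]], "fingers": 1}}

```text
time: 6.45
position: [0.5163, -0.316, 0.0081]
tool_rot: [-0.703, 0.08, -0.08, 0.703]
ft_force: [-0.4, -0.1, 0.4]
grip_width: 0.0798
```

Request:
{"api": "arm_command", "payload": {"plan": [[[0,0,1],0],[[0,0,3],0],[[0,0,5],0],[[0,0,6],0]]}}

```text
time: 6.85
position: [0.518, -0.3174, 0.1625]
tool_rot: [0.704, -0.078, 0.082, -0.701]
ft_force: [0.9, -0.7, -0.1]
grip_width: 0.087
```

```bash
python3 g.py .602 -.1605 .12 90
```

```text
t 6.85 p [ 0.518  -0.3174  0.1625] jaw 77.0 y [ 0.005 -0.004 -1.   ] q [-0.73  0.57  1.54 -0.    1.02 -2.08] F [ 0.9 -0.7 -0.1] w 0.087
units [ 3.36  6.28 -1.7 ] turn 2.6 rows 4.0
```

Request:
{"api": "arm_command", "payload": {"plan": [[[1.1,2,0],1],[[2.2,4,-0.7],2],[[3.4,6.2,-1.7],2.6],[[3.4,6.2,-1.7],2.6],[[3.4,6.2,-1.7],2.6]]}}

```text
time: 7.35
position: [0.6014, -0.1562, 0.1137]
tool_rot: [-0.706, -0.001, 0.003, 0.708]
ft_force: [0.3, -0.2, 0.3]
grip_width: 0.0873
```

Request:
{"api": "arm_command", "payload": {"plan": [[[0,0,0],0],[[0,0,0],0]]}}

```text
time: 7.55
position: [0.6013, -0.1622, 0.1161]
tool_rot: [0.707, -0.0, 0.0, -0.707]
ft_force: [-0.4, -0.4, -0.2]
grip_width: 0.087
```

```bash
python3 g.py .602 -.1605 .004 90; python3 pic.py top 4; python3 pic.py side 4
```

```text
t 7.55 p [ 0.6013 -0.1622  0.1161] jaw 89.95 y [ 0.    -0.001 -1.   ] q [-0.44  0.66  1.53 -0.    0.96 -2.01] F [-0.4 -0.4 -0.2] w 0.087
units [ 0.03  0.07 -4.48] turn 0.01 rows 3.0
1.5234375
1.5234375
```

View pics/top4.png

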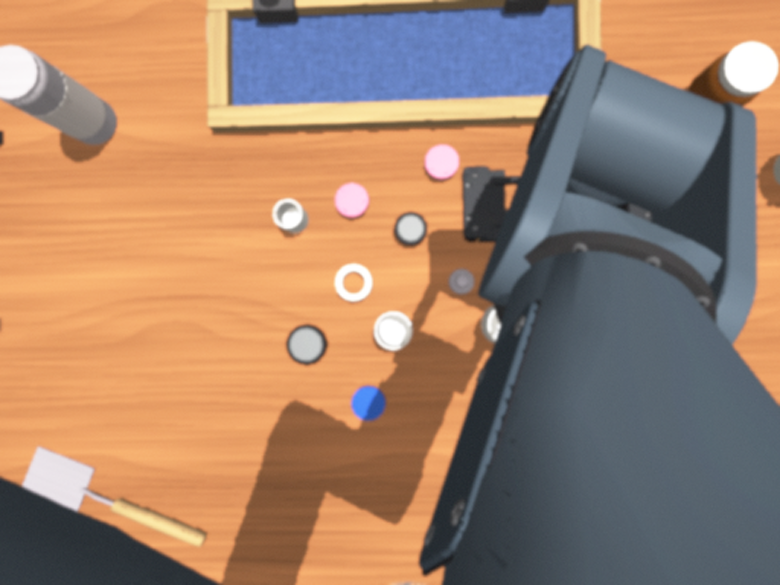

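View pics/side4.png

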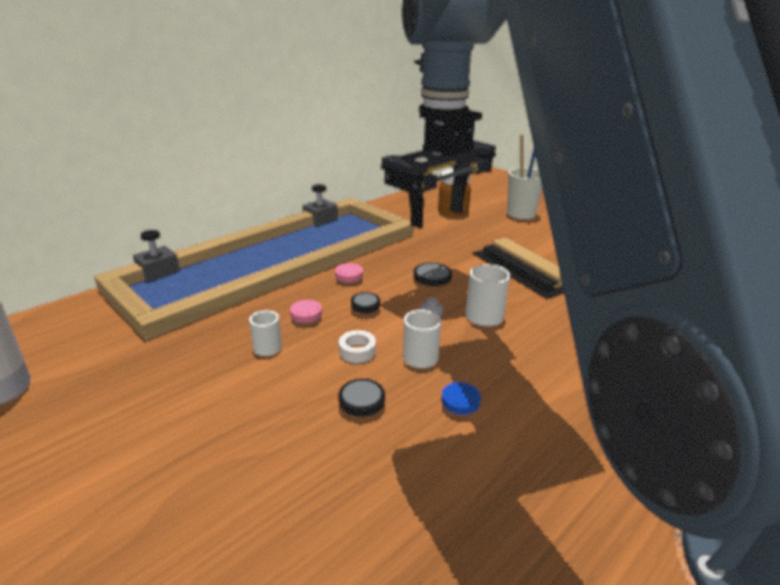

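Request:
{"api": "arm_command", "payload": {"plan": [[[0,0,-1.3],0],[[0,0,-2.8],0],[[0,0.05,-3.9],0],[[0,0.05,-4.3],0],[[0,0.05,-4.45],0]]}}

```text
time: 8.15
position: [0.6007, -0.1606, 0.0038]
tool_rot: [-0.707, 0.001, -0.0, 0.707]
ft_force: [-0.3, 0.7, 0.3]
grip_width: 0.0866
```

Request:
{"api": "arm_command", "payload": {"plan": [[[0,0,0],0],[[0,0,0],0],[[0,0,0],0],[[0,0,0],0],[[0,0,0],0]], "fingers": -1, "force": 20}}

```text
time: 8.65
position: [0.6023, -0.1601, 0.0059]
tool_rot: [0.708, 0.001, 0.001, -0.707]
ft_force: [0.1, 0.1, 6.0]
grip_width: 0.0663
```

```bash
python3 g.py .602 -.1605 .004 90
```

```text
t 8.65 p [ 0.6023 -0.1601  0.0059] jaw 90.0 y [ 0.002 -0.001 -1.   ] q [-0.44  0.82  1.57 -0.    0.75 -2.01] F [0.1 0.1 6. ] w 0.0663
units [-0.01 -0.01 -0.08] turn -0.0 rows 1.0
```

Request:
{"api": "arm_command", "payload": {"plan": [[[0,0,0.5],0],[[0,0,2],0],[[0,0,4],0],[[0,0,5],0],[[0,0,5],0]]}}

```text
time: 9.15
position: [0.6043, -0.1609, 0.1349]
tool_rot: [0.709, 0.003, 0.003, -0.706]
ft_force: [0.3, -0.1, -0.9]
grip_width: 0.0667
```

```bash
python3 g.py .470 -.1395 .13 90; python3 pic.py side 5 230 60 350 220
```

```text
t 9.15 p [ 0.6043 -0.1609  0.1349] jaw 90.01 y [ 0.009 -0.004 -1.   ] q [-0.44  0.63  1.52  0.    0.98 -2.01] F [ 0.3 -0.1 -0.9] w 0.0667
units [-5.37  0.86 -0.19] turn -0.0 rows 3.0
3.6875
```

View pics/side5.png

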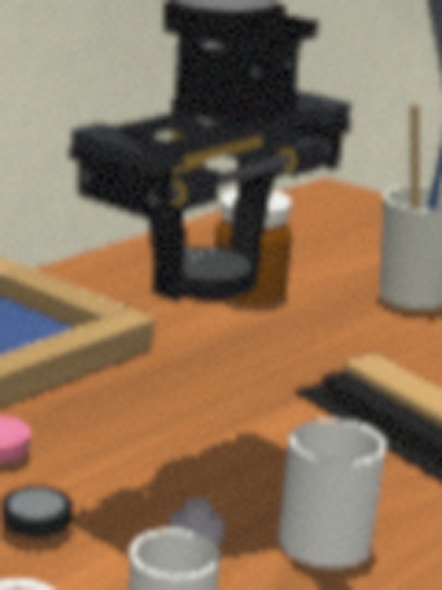

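Request:
{"api": "arm_command", "payload": {"plan": [[[-1.5,0.2,0],0],[[-3.3,0.6,0],0],[[-4.8,0.85,0],0],[[-5.3,0.85,0],0],[[-5.3,0.85,0],0]]}}

```text
time: 9.7
position: [0.4662, -0.1375, 0.1286]
tool_rot: [-0.706, 0.002, 0.001, 0.708]
ft_force: [0.2, -0.3, -0.6]
grip_width: 0.0662
```

Request:
{"api": "arm_command", "payload": {"plan": [[[0,0,-0.6],0],[[0,0,-1],0],[[0,0,-1],0],[[0,0,-1],0]]}}

```text
time: 10.1
position: [0.4695, -0.1387, 0.104]
tool_rot: [-0.707, 0.0, 0.0, 0.707]
ft_force: [0.1, -0.2, -0.9]
grip_width: 0.0665
```

```bash
python3 g.py .470 -.1395 .072 90; python3 pic.py side 6 250 90 400 240; python3 pic.py top 6 270 120 420 270
```

```text
t 10.1 p [ 0.4695 -0.1387  0.104 ] jaw 90.01 y [-0.  0. -1.] q [-0.52  0.54  1.88  0.    0.73 -2.09] F [ 0.1 -0.2 -0.9] w 0.0665
units [ 0.02 -0.03 -1.28] turn -0.0 rows 1.0
3.933333333333333
3.933333333333333
```

View pics/side6.png

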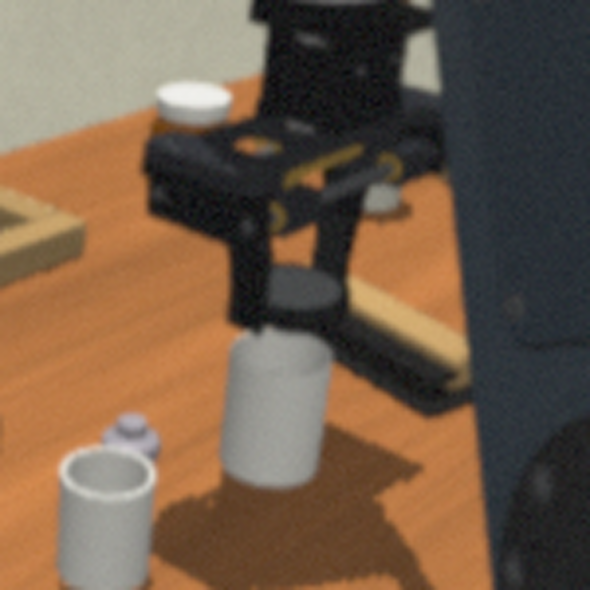

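View pics/top6.png

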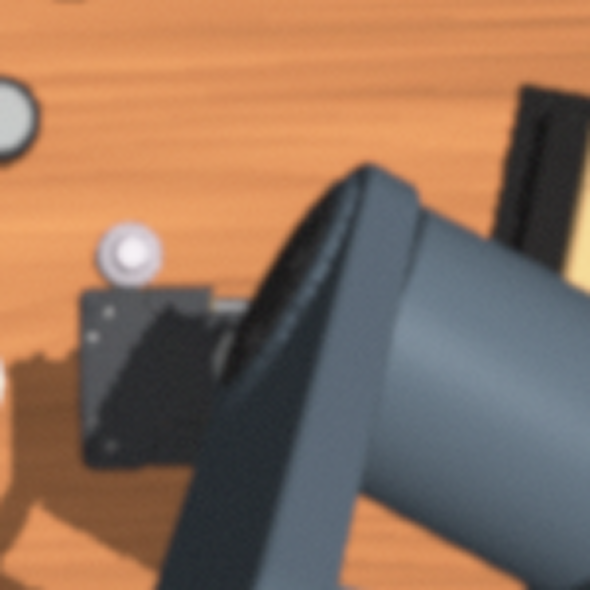

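Run:
```python
from h import *
c=pickle.load(open('side6.pkl','rb'));a=np.linspace(0,6.283,200)
def cir(x,y,z,r):
    p=proj(c,np.c_[x+r*np.cos(a),y+r*np.sin(a),0*a+z]); q=(p-[250,90])*3.933
    return 'cols',q[:,0].min().round(),q[:,0].max().round(),'rows',q[:,1].min().round(),q[:,1].max().round()
print('lid top',cir(.4695,-.1387,.104+.0145,.034)); print('lid bot',cir(.4695,-.1387,.104+.0025,.034))
print('rim',cir(.470,-.140,.075,.030)); print('base',cir(.470,-.140,0,.030))
cv2.imwrite('pics/c6.png',cv2.resize(cv2.convertScaleAbs(c['pixels'][150:195,295:350,::-1],alpha=2),(0,0),fx=12,fy=12,interpolation=cv2.INTER_CUBIC))
```

```text
lid top ('cols', np.float64(227.0), np.float64(348.0), 'rows', np.float64(259.0), np.float64(311.0))
lid bot ('cols', np.float64(226.0), np.float64(345.0), 'rows', np.float64(278.0), np.float64(330.0))
rim ('cols', np.float64(228.0), np.float64(332.0), 'rows', np.float64(327.0), np.float64(375.0))
base ('cols', np.float64(217.0), np.float64(316.0), 'rows', np.float64(433.0), np.float64(485.0))
```

View pics/c6.png

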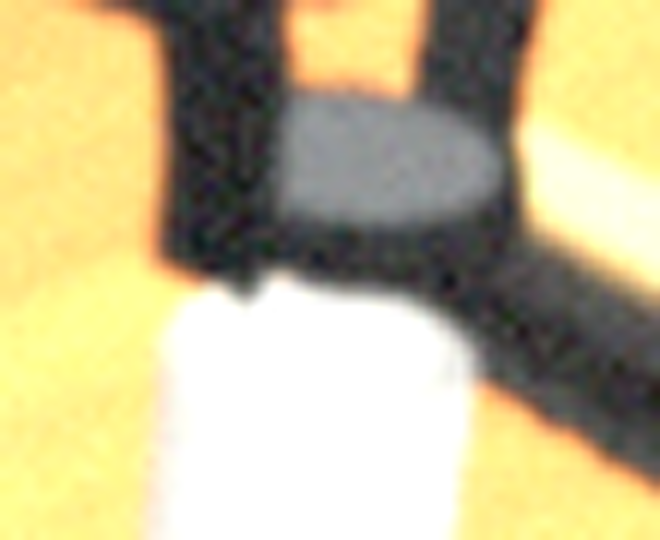

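Request:
{"api": "arm_command", "payload": {"plan": [[[0,-0.04,-0.4],0],[[0,-0.04,-0.8],0],[[0,-0.04,-1.1],0],[[0,-0.04,-1.15],0],[[0,-0.04,-1.15],0]]}}

```text
time: 10.7
position: [0.4686, -0.1394, 0.0752]
tool_rot: [-0.707, 0.0, 0.0, 0.707]
ft_force: [0.3, 1.1, -0.5]
grip_width: 0.0666
```

Request:
{"api": "arm_command", "payload": {"plan": [[[0,0,-0.05],0],[[0,0,-0.1],0],[[0,0,-0.1],0]]}}

```text
time: 11.0
position: [0.469, -0.1396, 0.0734]
tool_rot: [0.707, 0.0, 0.0, -0.707]
ft_force: [-1.0, 0.0, -0.7]
grip_width: 0.0661
```

```bash
python3 g.py .470 -.1395 .072 90; python3 pic.py side 7 250 90 400 240
```

```text
t 11.0 p [ 0.469  -0.1396  0.0734] jaw 89.99 y [ 0. -0. -1.] q [-0.52  0.6   1.9   0.    0.65 -2.09] F [-1.   0.  -0.7] w 0.0661
units [ 0.04  0.   -0.06] turn 0.0 rows 1.0
3.933333333333333
```

View pics/side7.png

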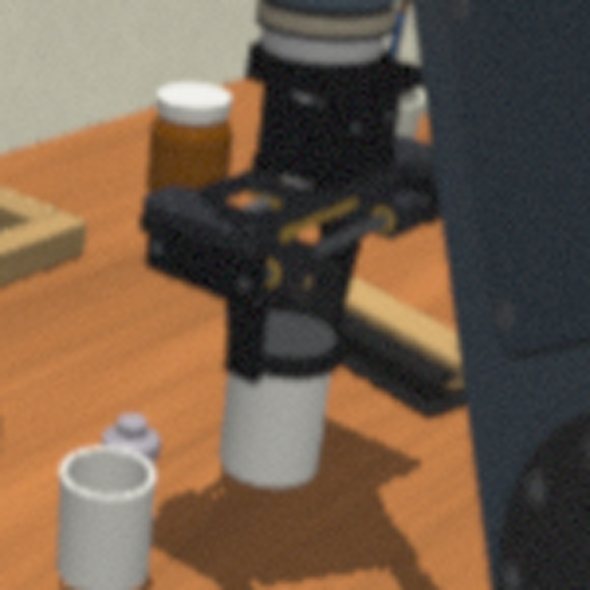

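Seated depth is almost reached with no contact force. A small step further down until it touches, then release.

Request:
{"api": "arm_command", "payload": {"plan": [[[0,0,-0.04],0],[[0,0,-0.06],0],[[0,0,-0.06],0]]}}

```text
time: 11.35
position: [0.4691, -0.1396, 0.0728]
tool_rot: [0.707, 0.0, 0.0, -0.707]
ft_force: [-1.6, 1.0, 7.3]
grip_width: 0.0662
```

Request:
{"api": "arm_command", "payload": {"plan": [[[0,0,0],0],[[0,0,0],0],[[0,0,0],0],[[0,0,0],0]], "fingers": 1}}

```text
time: 11.75
position: [0.4688, -0.1395, 0.0716]
tool_rot: [-0.707, 0.0, 0.0, 0.707]
ft_force: [0.4, -0.3, -0.3]
grip_width: 0.0855
```

Request:
{"api": "arm_command", "payload": {"plan": [[[0,0,0.5],0],[[0,0,1.5],0],[[0,0,3],0],[[0,0,3.5],0]]}}

```text
time: 12.15
position: [0.4703, -0.1403, 0.1619]
tool_rot: [0.708, 0.001, 0.001, -0.706]
ft_force: [0.1, 0.1, 0.8]
grip_width: 0.0869
```

```bash
python3 g.py .6094 -.0107 .1 90; python3 pic.py side 8 250 90 400 240
```

```text
t 12.15 p [ 0.4703 -0.1403  0.1619] jaw 90.0 y [ 0.004 -0.002 -1.   ] q [-0.52  0.44  1.83  0.    0.87 -2.09] F [0.1 0.1 0.8] w 0.0869
units [ 5.56  5.18 -2.48] turn -0.0 rows 4.0
3.933333333333333
```

View pics/side8.png

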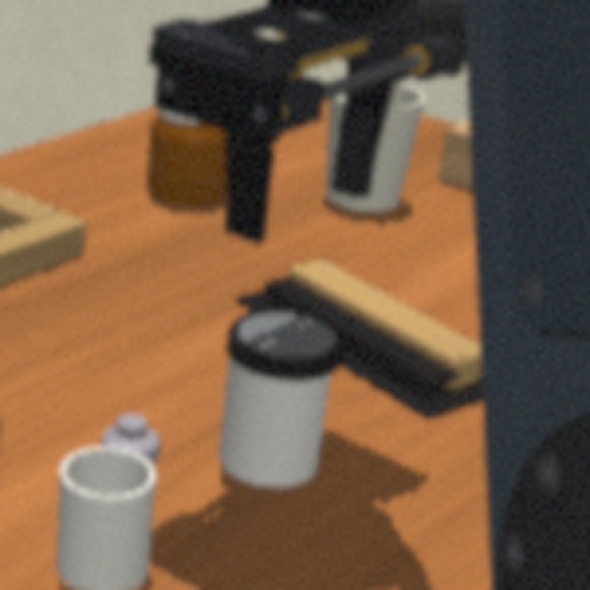

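The large lid sits flat on its tub, at about (285,345) in the crop. Next is the small lid.

Request:
{"api": "arm_command", "payload": {"plan": [[[1.4,1.3,0],0],[[2.8,2.6,0],0],[[4.2,3.9,-0.5],0],[[5.6,5.17,-1.5],0],[[5.6,5.17,-2.5],0]]}}

```text
time: 12.7
position: [0.6136, -0.0069, 0.0961]
tool_rot: [0.707, 0.004, 0.001, -0.707]
ft_force: [-0.1, -0.4, 0.5]
grip_width: 0.0873
```

Request:
{"api": "arm_command", "payload": {"plan": [[[0,0,-0.5],0],[[0,0,-0.5],0],[[0,0,-0.5],0]], "fingers": 0.6}}

```text
time: 13.0
position: [0.6081, -0.011, 0.0842]
tool_rot: [-0.707, 0.001, 0.0, 0.707]
ft_force: [0.7, -0.4, 0.3]
grip_width: 0.0726
```

```bash
python3 g.py .6094 -.0107 .0045 90
```

```text
t 13.0 p [ 0.6081 -0.011   0.0842] jaw 89.93 y [-0.001  0.    -1.   ] q [-0.2   0.69  1.59 -0.    0.87 -1.77] F [ 0.7 -0.4  0.3] w 0.0726
units [ 0.05  0.01 -3.19] turn 0.01 rows 2.0
```

Request:
{"api": "arm_command", "payload": {"plan": [[[0,0,-1],0],[[0,0,-2],0],[[0,0,-2.8],0],[[0,0,-3.1],0],[[0,0,-3.18],0]]}}

```text
time: 13.5
position: [0.6088, -0.011, 0.0052]
tool_rot: [0.707, -0.0, 0.001, -0.707]
ft_force: [0.4, -0.1, -0.3]
grip_width: 0.0692
```

Request:
{"api": "arm_command", "payload": {"plan": [[[0,0,0],0],[[0,0,0],0],[[0,0,0],0],[[0,0,0],0],[[0,0,0],0]], "fingers": -1}}

```text
time: 14.0
position: [0.6094, -0.0103, 0.0056]
tool_rot: [0.707, 0.001, 0.0, -0.707]
ft_force: [-0.8, -0.4, 5.3]
grip_width: 0.0464
```

Request:
{"api": "arm_command", "payload": {"plan": [[[0,0,0],0],[[0,0,0.2],0],[[0,0,1.5],0],[[0,0,3.2],0],[[0,0,3.6],0]]}}

```text
time: 14.5
position: [0.6115, -0.0107, 0.0988]
tool_rot: [0.708, 0.003, 0.003, -0.707]
ft_force: [0.6, -0.4, -0.2]
grip_width: 0.0459
```

```bash
python3 g.py .6274 .1597 .1 90;  python3 pic.py side 9 170 90 320 240;  python3 pic.py top 9 150 80 300 230
```

```text
t 14.5 p [ 0.6115 -0.0107  0.0988] jaw 90.01 y [ 0.007 -0.001 -1.   ] q [-0.2   0.67  1.58  0.    0.89 -1.77] F [ 0.6 -0.4 -0.2] w 0.0459
units [0.64 6.81 0.05] turn -0.0 rows 4.0
3.933333333333333
3.933333333333333
```

View pics/side9.png

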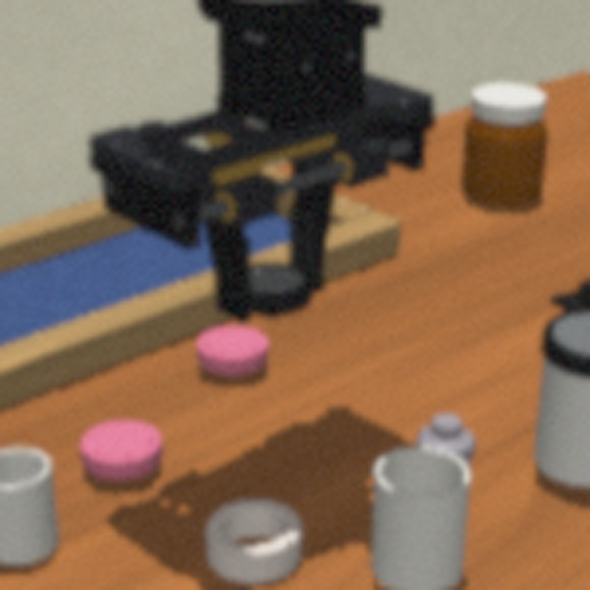

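View pics/top9.png

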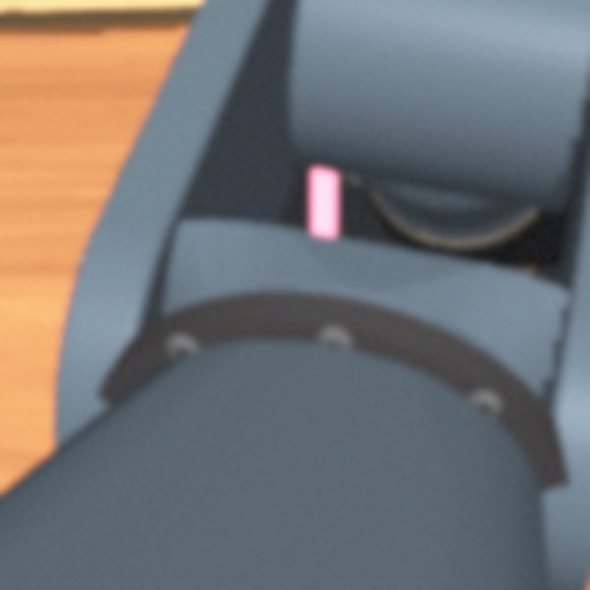

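Request:
{"api": "arm_command", "payload": {"plan": [[[0.2,1.5,0],0],[[0.4,3.3,0],0],[[0.6,5.1,0],0],[[0.72,6.4,0],0],[[0.72,6.8,0],0]]}}

```text
time: 15.1
position: [0.6253, 0.1632, 0.0925]
tool_rot: [-0.707, -0.0, 0.002, 0.707]
ft_force: [-0.9, -0.6, -0.6]
grip_width: 0.0461
```

Request:
{"api": "arm_command", "payload": {"plan": [[[0,0,-0.6],0],[[0,0,-0.9],0],[[0,0,-0.9],0],[[0,0,-0.9],0]]}}

```text
time: 15.5
position: [0.6264, 0.158, 0.0713]
tool_rot: [0.707, -0.002, 0.0, -0.707]
ft_force: [0.6, -1.4, 0.1]
grip_width: 0.0463
```

```bash
python3 g.py .6274 .1597 .047 90;  python3 pic.py side 10 120 140 230 250;  python3 - <<'E'
from h import *
c=pickle.load(open('side10.pkl','rb'));a=np.linspace(0,6.283,200)
from rig import get_obs
x,y,z=get_obs()['position']
def cir(x,y,z,r):
    p=proj(c,np.c_[x+r*np.cos(a),y+r*np.sin(a),0*a+z]); q=(p-[120,140])*4
    return 'cols',q[:,0].min().round(),q[:,0].max().round(),'rows',q[:,1].min().round(),q[:,1].max().round()
print('lid top',cir(x,y,z+.015,.024)); print('lid bot',cir(x,y,z+.003,.024))
print('rim',cir(.6274,.1597,.05,.020)); print('base',cir(.6274,.1597,0,.020))
E
```

```text
t 15.5 p [0.6264 0.158  0.0713] jaw 89.87 y [-0.002 -0.    -1.   ] q [ 0.07  0.74  1.49 -0.    0.91 -1.49] F [ 0.6 -1.4  0.1] w 0.0463
units [ 0.04  0.07 -0.97] turn 0.03 rows 1.0
4
lid top ('cols', np.float64(158.0), np.float64(254.0), 'rows', np.float64(190.0), np.float64(237.0))
lid bot ('cols', np.float64(161.0), np.float64(256.0), 'rows', np.float64(209.0), np.float64(258.0))
rim ('cols', np.float64(172.0), np.float64(249.0), 'rows', np.float64(254.0), np.float64(295.0))
base ('cols', np.float64(182.0), np.float64(257.0), 'rows', np.float64(330.0), np.float64(374.0))
```

View pics/side10.png

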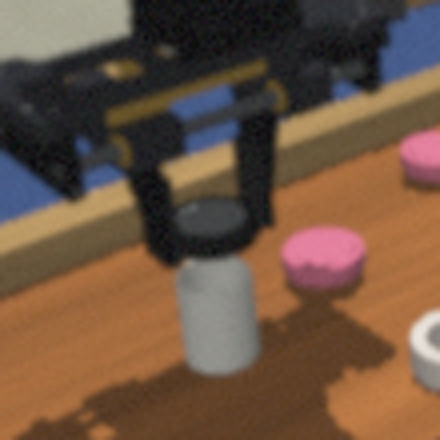

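Request:
{"api": "arm_command", "payload": {"plan": [[[0,0,0],0],[[0,0,0],0],[[0,0,0],0]]}}

```text
time: 15.85
position: [0.6272, 0.1595, 0.0728]
tool_rot: [-0.707, -0.0, -0.0, 0.707]
ft_force: [-0.3, 0.2, -0.5]
grip_width: 0.0461
```

```bash
python3 g.py .6274 .1595 .047 90
```

```text
t 15.85 p [0.6272 0.1595 0.0728] jaw 89.98 y [ 0.001  0.    -1.   ] q [ 0.08  0.74  1.49 -0.    0.91 -1.49] F [-0.3  0.2 -0.5] w 0.0461
units [ 0.01 -0.   -1.03] turn 0.0 rows 1.0
```

Request:
{"api": "arm_command", "payload": {"plan": [[[0,0,-0.4],0],[[0,0,-0.75],0],[[0,0,-0.9],0],[[0,0,-0.95],0],[[0,0,-0.95],0]]}}

```text
time: 16.35
position: [0.6267, 0.1598, 0.0481]
tool_rot: [0.707, -0.0, -0.0, -0.707]
ft_force: [0.3, 0.1, -0.0]
grip_width: 0.0464
```

Request:
{"api": "arm_command", "payload": {"plan": [[[0,0,-0.03],0],[[0,0,-0.08],0],[[0,0,-0.08],0]]}}

```text
time: 16.65
position: [0.6271, 0.1598, 0.0476]
tool_rot: [-0.707, -0.0, -0.0, 0.707]
ft_force: [-2.3, 1.1, 4.7]
grip_width: 0.0462
```

```bash
python3 g.py .6274 .1595 .047 90; python3 pic.py side 11 120 140 230 250
```

```text
t 16.65 p [0.6271 0.1598 0.0476] jaw 90.0 y [ 0.001  0.    -1.   ] q [ 0.08  0.78  1.5   0.    0.87 -1.49] F [-2.3  1.1  4.7] w 0.0462
units [ 0.01 -0.01 -0.02] turn -0.0 rows 1.0
4
```

View pics/side11.png

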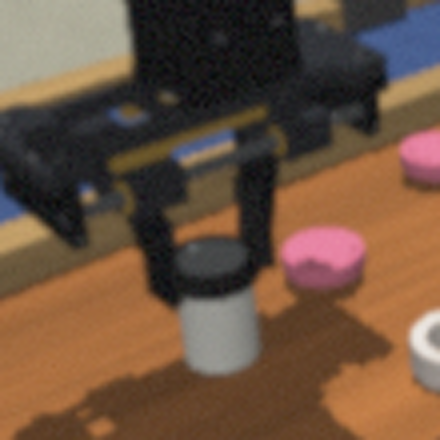

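Request:
{"api": "arm_command", "payload": {"plan": [[[0,0,0],0],[[0,0,0],0],[[0,0,0],0],[[0,0,0],0]], "fingers": 1}}

```text
time: 17.1
position: [0.6267, 0.1597, 0.0462]
tool_rot: [0.707, -0.0, -0.0, -0.707]
ft_force: [-0.9, -0.2, 0.4]
grip_width: 0.0704
```

Request:
{"api": "arm_command", "payload": {"plan": [[[0,0,0.4],0],[[0,0,1.5],0],[[0,0,3],0],[[0,0,3.5],0]]}}

```text
time: 17.5
position: [0.6294, 0.16, 0.1384]
tool_rot: [-0.707, -0.003, -0.003, 0.707]
ft_force: [1.3, 0.6, 0.3]
grip_width: 0.0866
```

```bash
python3 g.py .4455 .1415 .1 90; python3 pic.py side 12 120 140 230 250
```

```text
t 17.5 p [0.6294 0.16   0.1384] jaw 90.0 y [ 0.007  0.001 -1.   ] q [ 0.08  0.65  1.45  0.    1.03 -1.49] F [1.3 0.6 0.3] w 0.0866
units [-7.36 -0.74 -1.54] turn -0.0 rows 4.0
4
```

View pics/side12.png

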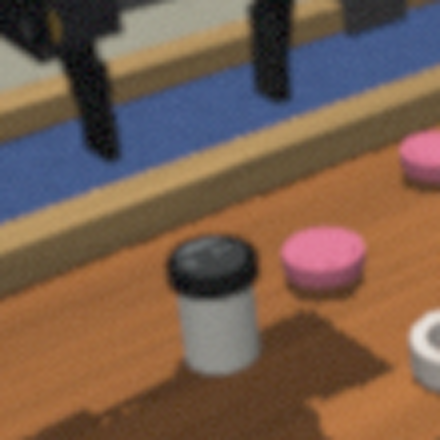

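The small lid sits level on its tub. Last is the medium lid.

Request:
{"api": "arm_command", "payload": {"plan": [[[-1.7,-0.2,0],0],[[-3.6,-0.4,0],0],[[-5.5,-0.6,0],0],[[-7,-0.73,-0.5],0],[[-7.27,-0.73,-1.5],0]]}}

```text
time: 18.05
position: [0.439, 0.1414, 0.0969]
tool_rot: [0.707, -0.002, -0.002, -0.707]
ft_force: [0.9, -0.7, -0.8]
grip_width: 0.0868
```

Request:
{"api": "arm_command", "payload": {"plan": [[[0,0,-1],0],[[0,0,-1],0],[[0,0,-1],0],[[0,0,-1],0]]}}

```text
time: 18.45
position: [0.446, 0.1415, 0.0722]
tool_rot: [-0.707, -0.001, -0.001, 0.707]
ft_force: [0.1, -0.1, 0.3]
grip_width: 0.087
```

```bash
python3 g.py .4455 .1417 .0045 90
```

```text
t 18.45 p [0.446  0.1415 0.0722] jaw 90.0 y [ 0.002  0.    -1.   ] q [ 0.07  0.58  1.95 -0.    0.61 -1.5 ] F [ 0.1 -0.1  0.3] w 0.087
units [-0.02  0.01 -2.71] turn 0.0 rows 2.0
```

Request:
{"api": "arm_command", "payload": {"plan": [[[0,0,-0.8],0],[[0,0,-1.7],0],[[0,0,-2.4],0],[[0,0,-2.65],0],[[0,0,-2.7],0]]}}

```text
time: 18.95
position: [0.4455, 0.1415, 0.0041]
tool_rot: [-0.707, -0.0, -0.0, 0.707]
ft_force: [-0.1, -0.4, -0.4]
grip_width: 0.0864
```

Request:
{"api": "arm_command", "payload": {"plan": [[[0,0,0],0],[[0,0,0],0],[[0,0,0],0],[[0,0,0],0],[[0,0,0],0]], "fingers": -1}}

```text
time: 19.45
position: [0.4454, 0.1415, 0.0044]
tool_rot: [-0.707, -0.0, -0.0, 0.707]
ft_force: [0.6, 0.2, 4.0]
grip_width: 0.0564
```

Request:
{"api": "arm_command", "payload": {"plan": [[[0,0,0],0],[[0,0,0.2],0],[[0,0,1.5],0],[[0,0,3.2],0],[[0,0,4],0]]}}

```text
time: 19.95
position: [0.4459, 0.1416, 0.1066]
tool_rot: [-0.707, -0.001, -0.001, 0.707]
ft_force: [0.6, 0.2, -0.4]
grip_width: 0.0563
```

Request:
{"api": "arm_command", "payload": {"plan": [[[0.2,-1.2,0],0],[[0.4,-2.8,0],0],[[0.72,-4.4,0],0],[[0.72,-5.03,0],0],[[0.72,-5.03,0],0]]}}

```text
time: 20.45
position: [0.4636, 0.0136, 0.1042]
tool_rot: [0.707, -0.001, 0.002, -0.707]
ft_force: [0.4, 0.5, -0.7]
grip_width: 0.0566
```

Request:
{"api": "arm_command", "payload": {"plan": [[[0,0,-0.4],0],[[0,0,-0.4],0],[[0,0,-0.4],0]]}}

```text
time: 20.75
position: [0.4622, 0.0169, 0.0935]
tool_rot: [-0.707, 0.0, 0.001, 0.707]
ft_force: [-0.3, -0.2, -1.2]
grip_width: 0.0565
```

```bash
python3 g.py .4635 .016 .0585 90;  python3 pic.py side 13 220 140 330 250;  python3 - <<'E'
from h import *
c=pickle.load(open('side13.pkl','rb'));a=np.linspace(0,6.283,200)
from rig import get_obs
x,y,z=get_obs()['position']
def cir(x,y,z,r):
    p=proj(c,np.c_[x+r*np.cos(a),y+r*np.sin(a),0*a+z]); q=(p-[220,140])*4
    return 'cols',q[:,0].min().round(),q[:,0].max().round(),'rows',q[:,1].min().round(),q[:,1].max().round()
print('lid top',cir(x,y,z+.015,.029)); print('lid bot',cir(x,y,z+.003,.029))
print('rim',cir(.4635,.016,.062,.025)); print('base',cir(.4635,.016,0,.025))
E
```

```text
t 20.75 p [0.4622 0.0169 0.0935] jaw 90.08 y [-0.002  0.    -1.   ] q [-0.21  0.54  1.95  0.    0.66 -1.78] F [-0.3 -0.2 -1.2] w 0.0565
units [ 0.05 -0.03 -1.4 ] turn -0.02 rows 1.0
4
lid top ('cols', np.float64(173.0), np.float64(290.0), 'rows', np.float64(173.0), np.float64(232.0))
lid bot ('cols', np.float64(172.0), np.float64(289.0), 'rows', np.float64(194.0), np.float64(254.0))
rim ('cols', np.float64(178.0), np.float64(276.0), 'rows', np.float64(254.0), np.float64(307.0))
base ('cols', np.float64(174.0), np.float64(268.0), 'rows', np.float64(350.0), np.float64(407.0))
```

View pics/side13.png

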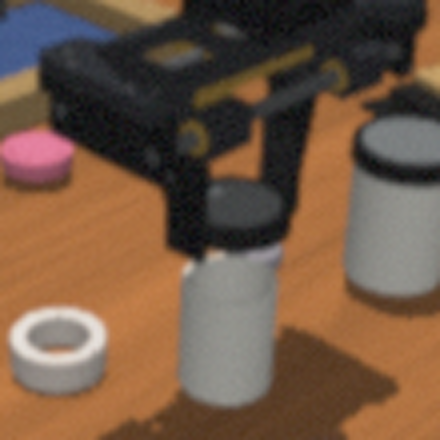

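Request:
{"api": "arm_command", "payload": {"plan": [[[0,0,-0.4],0],[[0,0,-0.7],0],[[0,0,-0.7],0],[[0,0,-0.7],0]]}}

```text
time: 21.2
position: [0.4628, 0.0159, 0.0761]
tool_rot: [-0.707, 0.0, 0.0, 0.707]
ft_force: [-0.5, -0.8, -0.1]
grip_width: 0.0567
```

```bash
python3 g.py .4635 .016 .0585 90
```

```text
t 21.2 p [0.4628 0.0159 0.0761] jaw 90.01 y [-0.001  0.    -1.   ] q [-0.21  0.57  1.96 -0.    0.61 -1.78] F [-0.5 -0.8 -0.1] w 0.0567
units [ 0.03  0.   -0.7 ] turn -0.0 rows 1.0
```

Request:
{"api": "arm_command", "payload": {"plan": [[[0,0,-0.3],0],[[0,0,-0.5],0],[[0,0,-0.63],0],[[0,0,-0.63],0],[[0,0,-0.63],0]]}}

```text
time: 21.7
position: [0.4631, 0.0157, 0.0607]
tool_rot: [-0.707, 0.0, 0.0, 0.707]
ft_force: [-0.5, 1.2, -0.1]
grip_width: 0.0562
```

Request:
{"api": "arm_command", "payload": {"plan": [[[0,0,-0.04],0],[[0,0,-0.08],0],[[0,0,-0.08],0]]}}

```text
time: 22.0
position: [0.4631, 0.0157, 0.0588]
tool_rot: [0.707, -0.0, 0.0, -0.707]
ft_force: [-0.5, -0.6, 0.7]
grip_width: 0.0565
```

```bash
python3 g.py .4635 .016 .0585 90;  python3 pic.py side 14 220 140 330 250
```

```text
t 22.0 p [0.4631 0.0157 0.0588] jaw 90.0 y [ 0. -0. -1.] q [-0.21  0.61  1.97 -0.    0.56 -1.78] F [-0.5 -0.6  0.7] w 0.0565
units [ 0.02  0.01 -0.01] turn 0.0 rows 1.0
4
```

View pics/side14.png

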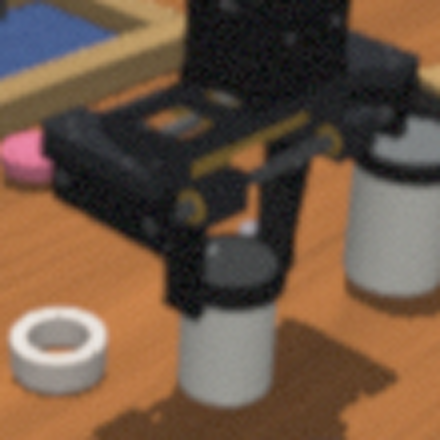

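Request:
{"api": "arm_command", "payload": {"plan": [[[0,0,-0.02],0],[[0,0,-0.02],0],[[0,0,-0.02],0],[[0,0,-0.02],0],[[0,0,-0.02],0]], "fingers": 1}}

```text
time: 22.55
position: [0.4631, 0.0157, 0.0583]
tool_rot: [0.707, -0.0, 0.0, -0.707]
ft_force: [-0.0, -0.4, -1.0]
grip_width: 0.0842
```

Request:
{"api": "arm_command", "payload": {"plan": [[[0,0,0.4],0],[[0,0,1.5],0],[[0,0,3],0],[[0,0,5],0],[[0,0,6],0]]}}

```text
time: 23.05
position: [0.4645, 0.0155, 0.2125]
tool_rot: [0.708, 0.002, 0.002, -0.707]
ft_force: [0.5, 0.3, -1.1]
grip_width: 0.0873
```

Request:
{"api": "arm_command", "payload": {"plan": [[[-0.8,1.8,0],0],[[-1.4,3.6,0],0],[[-2,5.4,0],0],[[-2.5,7.2,0],0],[[-3,9,0],0]]}}

```text
time: 23.55
position: [0.3871, 0.2423, 0.2092]
tool_rot: [-0.707, -0.0, -0.001, 0.707]
ft_force: [0.2, -0.0, -0.1]
grip_width: 0.0869
```

Request:
{"api": "arm_command", "payload": {"plan": [[[-0.8,1.8,0],0],[[-1.5,3.6,0],0],[[-2,5.4,0],0],[[-2.5,7.2,0],0],[[-3,9,0],0]]}}

```text
time: 24.05
position: [0.3119, 0.4674, 0.2091]
tool_rot: [-0.707, -0.0, -0.0, 0.707]
ft_force: [0.5, 0.3, -0.1]
grip_width: 0.0874
```

Request:
{"api": "arm_command", "payload": {"plan": [[[0,0,0],0],[[0,0,0],0],[[0,0,0],0]]}}

```text
time: 24.35
position: [0.3129, 0.4645, 0.2084]
tool_rot: [0.708, -0.0, -0.0, -0.707]
ft_force: [0.7, -0.5, -0.1]
grip_width: 0.0871
```

```bash
python3 g.py .4635 .016 .0585 90;  python3 pic.py side 15 140 110 400 280; python3 pic.py top 15 90 90 460 280
python3 - <<'E'
from meas import *
T=pickle.load(open('top15.pkl','rb'))
f=lambda p:(np.array(p)+.5)/4-.5
h=cv2.cvtColor(T['pixels'],cv2.COLOR_RGB2HSV)
m3,_,c2=comp((h[...,0]>14)&(h[...,0]<30)&(h[...,2]>130)&(h[...,1]<170),(420,190))
q=cv2.boxPoints(cv2.minAreaRect(np.argwhere(m3)[:,::-1].astype(np.float32)))
W=ray(T,q,.028)[:,:2];print('wood',W.round(4).tolist(),W.mean(0),[np.hypot(*(W[i]-W[i-1])).round(4) for i in range(4)], np.degrees([np.arctan2(*(W[i]-W[i-1])[::-1]) for i in range(4)]))
for z,nm,seed in((.02,'tape',(231.6,185.2)),(.024,'knob',(302.5,184.5))):
  print(nm,ray(T,comp(h[...,1]<70,seed)[2],z))
big=cv2.resize(T['pixels'],(0,0),fx=4,fy=4,interpolation=cv2.INTER_CUBIC);h=cv2.cvtColor(big,cv2.COLOR_RGB2HSV)
for k,x,y,z in(('s',.6274,.1597,.062),('m',.4635,.016,.074),('l',.470,-.1395,.087)):
  p=proj(T,[x,y,z])[0]; m,s,ce=comp((h[...,1]<90)&(h[...,2]>85),p*4)
  print(k,s[:4]/4,ray(T,f(ce),z)[0])
E
```

```text
t 24.35 p [0.3129 0.4645 0.2084] jaw 89.97 y [-0.001 -0.001 -1.   ] q [ 0.78  0.46  1.61 -0.    1.07 -0.79] F [ 0.7 -0.5 -0.1] w 0.0871
units [  6.02 -17.94  -6.  ] turn 0.01 rows 10.0
3.0
2.108108108108108
wood [[0.4355, -0.2884], [0.6002, -0.327], [0.5922, -0.3599], [0.4282, -0.3212]] [ 0.5140074 -0.3241186] [np.float64(0.0336), np.float64(0.1692), np.float64(0.0338), np.float64(0.1685)] [  77.4966676   -13.19430843 -103.59142259  166.73125848]
tape [[0.53219762 0.07284418 0.02      ]]
knob [[ 0.53077064 -0.07971124  0.024     ]]
s [176.75 129.75  19.5   19.25] [0.62700882 0.16145385 0.062     ]
m [245.   204.75  25.5   25.75] [0.46362123 0.01604017 0.074     ]
l [321.25 198.5   32.25  32.5 ] [ 0.46867283 -0.13931014  0.087     ]
```

View pics/side15.png

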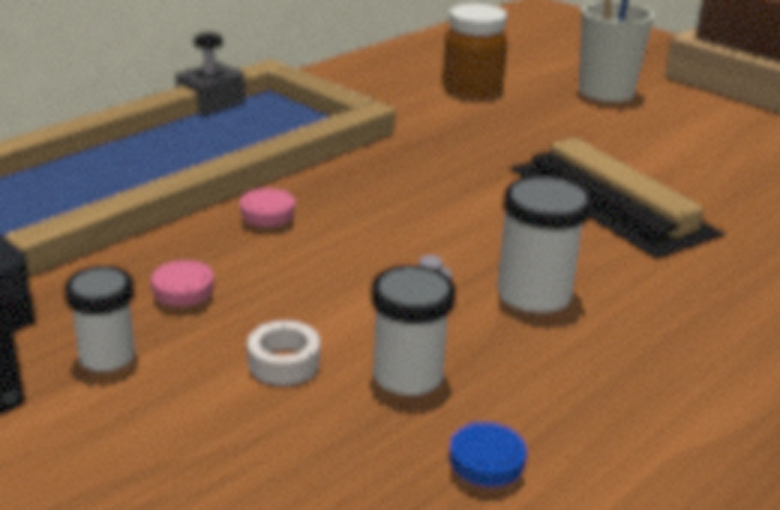

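View pics/top15.png

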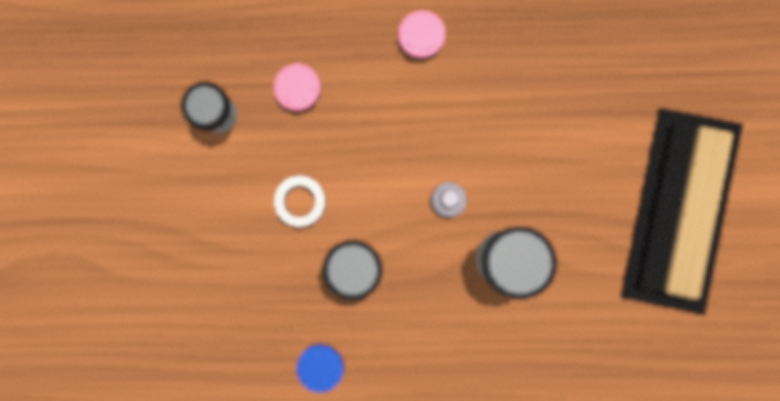

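```bash
python3 -c "
from rig import hand_in;print(hand_in())"
```

```text
the job is handed in; nothing more can be done
None
```

The bench is closed up and handed in at about 24.5 s of the 99 s allowed. Each of the three black lids is on the tub of its own size, and the squeegee is lying on its rest pad.

- **Lids:** in the last pictures all three lie flat. The final top view puts the lid centres 1–2 mm from the tub centres I had measured.
- **Depth and force:** each lid went in at the expected depth. The small and large lids showed a contact force of 5–7 N. The medium lid showed almost none (0.7 N) before I let it go.
- **Squeegee:** it is flat and lined up with the pad to within about half a degree.
- **Bystanders:** the tape roll and clamp knob measured within 0.2 mm of where they started. The tubs are still upright, and nothing in the pictures looks tipped.

Some checks disagreed:
- **Squeegee centring:** the top camera puts the squeegee about 2.5 mm off the pad's centre in y. The arm's own position reading put it within 1 mm. The camera calibration is only good to about 2 mm, so I left it.
- **Camera disagreement:** the two cameras differed by 1–3.5 mm on some points, mostly in y.
- **Medium tub:** the side camera gave no usable fit for the medium tub, so I placed that lid on the top camera's figure.
- **Lid grip widths:** the gripper read 1.5–2 mm less than the lids' stated diameters, and I did not find out why.
- **Landing force:** the squeegee touched the pad with a brief force of about 30 N as it came down.

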